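# Push the roller up the gutter into its seat

### The job

Gently push the steel roller up the sloped aluminium gutter with your fingertips, over the small ridge and home against the stop at the high end, so that it stays there and cannot roll back. Keep your fingers behind it up the slope: do not flick it, let it run away or lift it out of the gutter, and leave the white block, the screwdriver and the pliers alone. Finish with your hand clear of everything.

Things in the scene. Friction and masses are not known exactly. Their poses are not given: they have to be found in the camera images.
- roller: plain polished steel roller, 52 mm diameter, 50 mm long, about 0.3 kg, friction about 0.2, lying in the gutter with its axis across it, free to roll. Origin at its centre, 26 mm above the gutter floor; y along its axis, x and z turn as it rolls. It starts at the low end, against the low lip, centre at gutter x = -85 mm
- gutter: fixed straight aluminium channel sloping up at 9 degrees, 260 mm long (x -136 to +124 mm), 54 mm wide inside, side walls 10 mm above its floor. Origin on the floor's upper face at mid width, 45 mm above the table; x uphill along the floor, y across, z square to the floor. Fingertips kept 12 mm or more above the floor clear the walls, lip and ridge
- seat (a point): where the centre of the roller lies when seated between ridge and top stop: gutter x = +85 mm, 26 mm above the floor, with about 1 mm play either way along the gutter
- ridge (a point): top of the fixed round ridge bar across the gutter floor, 4 mm high, 11 mm wide, at gutter x = +68.5 mm; the point is at mid width. Pushing the roller over it takes up to about 10 N
- ramp: fixed stand that carries the gutter: plywood base plate 270 x 100 x 8 mm on the table and two aluminium posts under the gutter. Origin on the table below the gutter's origin; its x is the level direction uphill, z up
- block: bystander: loose white plastic block with two holes, 90 x 50 x 25 mm, origin at the centre of its underside, long side along its x
- screwdriver: bystander: loose screwdriver with a red handle, 190 mm long, under 40 mm high, lying along its own x
- pliers: bystander: loose pliers with blue handles, about 165 mm long and 65 mm wide, 16 mm high, lying along its own x (jaws to +x)
- stop (a point): on the downhill face of the fixed top stop, a dark steel plate across the gutter, 60 mm wide, 36 mm high, 8 mm thick, its face at gutter x = +112 mm; the point is at mid width, 26 mm above the floor
- lip (a point): top edge of the fixed low lip across the gutter, 8 mm high, 4 mm thick, its uphill face at gutter x = -104 mm; the point is at mid width. Beyond it downhill the gutter is open
Things that resemble listed ones, but are neither listed nor needed, are in the scene too. Of the things like the roller, leave any that is pink; of the rest the larger one is meant.

How it is judged (in metres and radians):
On the way, in this order (a step that is already met when the one before it is completed fails the run):
1. the fingers are pushing the roller along the lower half of the slope (x of roller in the frame of gutter between -0.06 and 0 m and contact force between the fingers and roller above 0.05 N), for 0.05 s.
2. the fingers are still behind the roller, pushing it up the upper half (x of roller in the frame of gutter above 0.02 m and contact force between the fingers and roller above 0.05 N), for 0.05 s.
At the end, for the whole second after the job is handed in: the roller lies at rest on the gutter floor between the ridge and the top stop, its centre within 6 mm of the seat point, and the white block, screwdriver and pliers are within 20 mm of where they stood (distance between roller and seat below 0.006 m and z of roller in the frame of gutter below 0.029 m and linear speed of roller below 0.01 m/s and angular speed of roller below 0.3 rad/s and distance of each of block, screwdriver, pliers from where it was at the start of the episode below 0.02 m); the robot touches nothing.
It fails at once if the roller is lifted or leaves the gutter: its centre more than 45 mm (26 lying, 30 on the ridge) or less than 15 mm above the gutter floor, or more than 20 mm off its mid line (z of roller in the frame of gutter above 0.045 m or z of roller in the frame of gutter below 0.015 m or y of roller in the frame of gutter above 0.02 m or y of roller in the frame of gutter below -0.02 m).
It fails at once if the roller is flicked or runs away: faster than 0.4 m/s (linear speed of roller above 0.4 m/s).
It fails at once if the fingers press on the roller with more than 40 N (contact force between the fingers and roller above 40 N).
It fails at once if a bystander is moved more than 20 mm (distance of any of block, screwdriver, pliers from where it was at the start of the episode above 0.02 m).
It also fails if it takes over 38 s, if anything falls off the work surface, if the arm or the gripper's body presses on something with over 40 N, if the wrist force passes 120 N, or if a joint passes its speed limit or range.

### The arm

A 7-joint arm with a two-finger parallel gripper is mounted at the origin on the work surface. World frame = base frame: x ahead of the robot, y to its left, z up, the work surface at z = 0. Lengths are in m, angles in degrees, forces in N, time in s.
With the tool pointing down it reaches from about 0.425 to 0.875 m from the base axis. Payload 4.7 kg.
Tool frame: the origin (TCP) lies at the very end of the fingers, on their centre line; the grasp point (between the pads) lies 19 mm behind it; z points along the fingers, y is the line along which they close (so a half turn about z gives the same grasp; the last joint's range is limited). The gripper opens to 87 mm and grips with 3 to 60 N. Pads are 19 mm wide; open, the fingers measure 117 mm over their backs; the gripper's body (75 mm by 190 mm) begins 51 mm behind the grasp point.
Start: joints at [66.641, 18.392, -4.016, 83.108, 1.295, 78.541, -3.26], TCP at [0.266, -0.593, 0.223] pointing down, gripper open.
Joint ranges: [-163.93, 163.93], [-17.29, 119.83], [-79.2, 71.16], [3.27, 140.29], [-89.18, 269.18], [5.43, 117.66], [-154.24, 154.24]. Speed limits (degrees/s): [147.25, 147.25, 180, 180, 180, 180, 180].

### API

Orientations are given as [roll, pitch, yaw] about the fixed x, y, z axes, in that order (R = Rz(yaw) Ry(pitch) Rx(roll)).
In Python, from cell import get_obs, eyes, env gives the robot as it stands.
- The arm moves only by the tool servo_tool, never from a script. Its argument "series" is a list that holds one entry, the list of rows, each a list of 7 numbers: the shift along the tool's x, y, z in units of 300 mm (1.0 is 300 mm), then the turn, a rotation vector about the tool's x, y, z in units of pi rad (1.0 is pi rad), then the opening, from 0 (shut) to 1 (fully open). In form: [[[tx, ty, tz, wx, wy, wz, gripper], ...]]. A call has 1 to 12 rows; each row is the pose to reach, as a shift and turn from the pose commanded when the call began, along the tool's axes at that moment, turning the shorter way round; what a row does not reach only later rows make up. A row lasts 1/12 s, in which the tool goes at most 41.7 mm and 7.16 degrees, less where a joint would pass 70% of its speed; a pose out of reach is approached as far as the arm can. A call with a number of a shift or a turn outside -1 to 1 is refused whole. A call with a gripper value outside its range is refused whole. The fingers move at their own pace and stop on an object; "grip_force" is the grip in N (left out, the last holds). Time passes only in rows, so rows that repeat a pose let the fingers close. It gives the time, the measured TCP pose, the force, the opening and the grip force at its end, in the units of the state.
- get_obs(): the state, without advancing time (a new reading comes with each control period).
- eyes.read_camera(name): name is "scene" or "top" or "wrist"; returns a dict with "frame" (480x640x3 uint8, red, green, blue), "depth" (480x640 float32, m along the optical axis (not along the pixel's ray), 0 where there is no reading), "fx", "fy", "cx", "cy" (pixels), "origin" and "rotation" of the camera in the world; the wrist camera has in their place "mount" (4x4, takes a point from camera to tool coordinates, whose origin is the TCP and whose axes are the flange's). Camera axes: x right, y down, z forward; pixel columns grow to the right and rows downward; lengths in m; the calibration is good to about 2 mm. A picture is of the moment at which its call begins: read the wrist's pose just before it.
- env.sign_off(): hands the job in; it is judged then, once.
The state is a dict: "time_s": time; "qpos": joint angles; "joint_velocities": joint speeds; "effort": joint torques, N m; "tool_pos": TCP position; "tool_rot": TCP orientation; "force": force on the tool from outside, world axes, zero at the start; "wrist_torque": the same for the moment, N m; "grip_width": finger opening in m; "grasp_force": force on a finger pad.
Only numpy, scipy, OpenCV 4.12 (cv2) and the standard library are available. Lean on these libraries where they do the work, as an engineer would, in place of code of your own. Each camera call takes 0.05 s, during which the arm holds its last target. There are 200 camera calls.

## Working session

There is one attempt and no reset: what is moved stays moved. The work goes in short steps, Python scripts to look and compute and a tool call to move; the robot and the scene stay as the last step left them, time stands still between calls to the robot, and variables do not carry over. Pictures are saved under pics/ and viewed, at most 10 in all, crops included, and the job is handed in when it is done.

Besides the shell and the picture viewer there is one more tool, called as name(argument=value, ...) on one line, values as JSON. servo_tool: Moves the arm, as the interface text tells. Shifts and turns lie within -1 to 1; 1 stands for 300 mm of shift or pi rad of turn. Its arguments: {"type":"object","properties":{"series":{"type":"array"},"grip_force":{"type":"number"}},"required":["series"]}

```bash
mkdir -p pics
cat > h.py <<'E'
from cell import get_obs, eyes, env
import numpy as np, cv2
def snap(n,f):
    c=eyes.read_camera(n); cv2.imwrite('pics/'+f+'.png',c['frame'][:,:,::-1]); np.savez('pics/'+f,**{k:np.array(v) for k,v in c.items()}); return c
def pt(f,u,v):
    c=np.load('pics/'+f+'.npz'); d=c['depth'][max(v-1,0):v+2,max(u-1,0):u+2]; d=np.median(d[d>0]) if (d>0).any() else 0
    p=np.array([(u-c['cx'])/c['fx']*d,(v-c['cy'])/c['fy']*d,d]); return c['rotation']@p+c['origin']
E
python3 - <<'E'
from h import *
for n in ('scene','top'): c=snap(n,n+'0'); print(n,c['origin'],c['rotation'].round(3).tolist())
o=get_obs(); print(o)
E
```

```text
scene [1.04197007 0.18924681 0.91777359] [-149.619, 0.74, 115.687]
top [ 0.4874132  -0.04862014  0.86964478] [-171.823, 1.748, -89.189]
{'time_s': 0.1, 'qpos': array([66.64145351, 18.43391997, -4.01443724, 83.16698002,  1.29521303,
       78.53970732, -3.26017389]), 'joint_velocities': array([-0.05771998, -0.00066791, -0.08110979, -0.11541923,  0.04043655,
        0.05744722,  0.01764242]), 'effort': array([-3.89737488e-04, -4.92571807e+01, -4.06008437e-01, -3.13398314e+01,
       -6.41197152e-02,  3.94538802e-02,  3.96765040e-05]), 'tool_pos': array([ 0.26584932, -0.59262202,  0.22158901]), 'tool_rot': array([-1.79904628e+02,  5.91459713e-03,  2.41669555e+01]), 'force': array([-0.07764657, -0.34879567, -0.07254941]), 'wrist_torque': array([-0.01924748, -0.0238425 , -0.0168154 ]), 'grasp_force': 0.0, 'grip_width': 0.0868355275619624}
```

View pics/scene0.png

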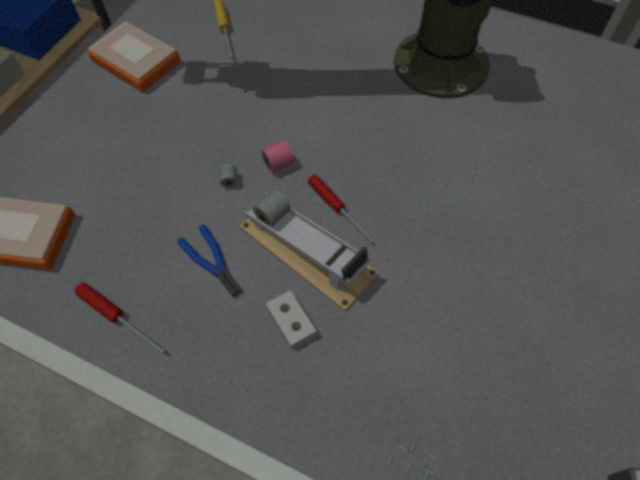

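View pics/top0.png

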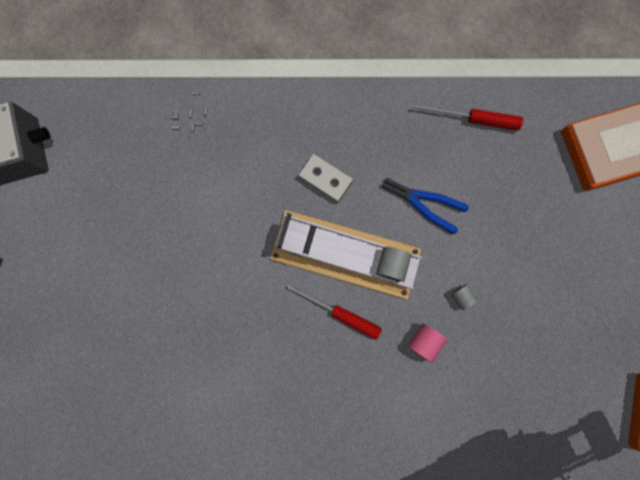

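Roller candidates in top0: the grey roller in the gutter (394,263), the small grey one on the table (464,297), and the pink one (428,343). The pink is excluded, and the larger of the other two is the grey one in the gutter. I'll check it in a close crop.

```bash
cat >> h.py <<'E'
from scipy.spatial.transform import Rotation as Rn
def pt(f,u,v):
    c=np.load('pics/'+f+'.npz'); d=c['depth'][v-1:v+2,u-1:u+2]; d=np.median(d[d>0]) if (d>0).any() else 0
    p=np.array([(u-c['cx'])/c['fx']*d,(v-c['cy'])/c['fy']*d,d]); return Rn.from_euler('xyz',c['rotation'],degrees=True).as_matrix()@p+c['origin']
E
python3 - <<'E'
from h import *
im=cv2.imread('pics/top0.png')[195:315,255:495]; cv2.imwrite('pics/crop0.png',cv2.resize(im,None,fx=3.3,fy=3.3,interpolation=cv2.INTER_CUBIC))
for u,v in [(394,263),(290,235),(330,245),(365,255),(309,238),(464,297),(428,343),(412,283),(409,292),(277,257),(289,214),(417,251),(320,177),(357,322),(405,192),(500,300)]: print(u,v,pt('top0',u,v).round(4))
E
```

```text
394 263 [ 0.5633 -0.1441  0.083 ]
290 235 [0.6134 0.0376 0.061 ]
330 245 [ 0.5977 -0.0337  0.049 ]
365 255 [ 0.5815 -0.0972  0.0386]
309 238 [0.6087 0.0037 0.0584]
464 297 [ 0.5084 -0.2739  0.0349]
428 343 [ 0.428  -0.2056  0.0501]
412 283 [ 0.5328 -0.1838  0.0225]
409 292 [ 0.517  -0.1808  0.0056]
277 257 [0.5794 0.0669 0.0078]
289 214 [0.6442 0.0364 0.0972]
417 251 [ 0.5935 -0.1962  0.0084]
320 177 [ 0.7312 -0.0127  0.0234]
357 322 [ 0.4612 -0.0838  0.0244]
405 192 [ 0.7055 -0.1743  0.0135]
500 300 [ 0.5046 -0.3497 -0.0011]
```

View pics/crop0.png

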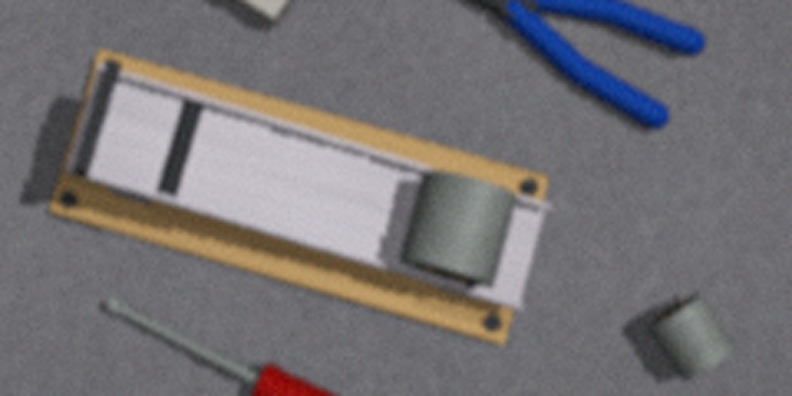

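The crop shows the stop plate at crop (100,118), the ridge bar at (180,147), and the chosen roller at (460,228), at the low end. The small grey roller is out on the table. Next I'll fit the gutter frame.

```bash
cat >> h.py <<'E'
def cloud(f):
    c=np.load('pics/'+f+'.npz'); v,u=np.mgrid[:480,:640]; d=c['depth']
    P=np.stack([(u-c['cx'])/c['fx']*d,(v-c['cy'])/c['fy']*d,d],-1)
    return P@Rn.from_euler('xyz',c['rotation'],degrees=True).as_matrix().T+c['origin']
E
python3 - <<'E'
from h import *
A=cloud('top0'); im=np.load('pics/top0.npz')['frame'].astype(int)
w=lambda x,y:A[int(round(195+y/3.3)),int(round(255+x/3.3))]
h=[w(69,198),w(492,322),w(529,187)]
print('holes',np.round(h,4),'mid',((h[0]+h[2])/2).round(4)); d=h[0]-h[1]; print('yaw',np.degrees(np.arctan2(d[1],d[0])),np.linalg.norm(d[:2]))
# table, floor plane (bright, between ridge and roller)
print('table z',np.median(A[285:300,500:560,2]))
m=np.zeros((480,640),np.uint8); cv2.fillPoly(m,[np.array([[320,235],[318,250],[368,264],[372,250]])],1)
P=A[(m>0)]; c=np.linalg.lstsq(np.c_[P[:,:2],np.ones(len(P))],P[:,2],rcond=None)[0]; print('plane',c,'slope',np.degrees(np.arctan(np.hypot(*c[:2]))),'dir',np.degrees(np.arctan2(c[1],c[0])))
for th in (72,73,74):
  t=np.radians(th); e=np.array([np.cos(t),np.sin(t)]); n=np.array([-e[1],e[0]])
  # roller points: grey and high above floor plane
  R=A[240:290,370:420].reshape(-1,3); hh=R[:,2]-(R[:,:2]@c[:2]+c[2]); R=R[hh>0.03]
  s=R[:,:2]@e; l=R[:,:2]@n
  print(th,'roller s',np.percentile(s,[2,50,98]).round(4),'lat',np.percentile(l,[2,50,98]).round(4), 'ridge',(w(181,147)[:2]@e).round(4),(w(181,147)[:2]@n).round(4), 'holes lat',[(x[:2]@n).round(4) for x in h],[(x[:2]@e).round(4) for x in h])
E
```

```text
holes [[ 0.5828  0.0685  0.0108]
 [ 0.5148 -0.1705  0.0126]
 [ 0.5913 -0.192   0.0109]] mid [ 0.5871 -0.0618  0.0108]
yaw 74.09948597705441 0.2484944076704273
table z -0.000643148993538234
plane [-3.67939021  1.06387366  2.2820862 ] slope 75.36734780367162 dir 163.87309104764572
72 roller s [-0.0067  0.0347  0.0837] lat [-0.6423 -0.6056 -0.5826] ridge 0.189 -0.5752 holes lat [np.float64(-0.5332), np.float64(-0.5423), np.float64(-0.6217)] [np.float64(0.2452), np.float64(-0.0031), np.float64(0.0001)]
73 roller s [-0.0174  0.0241  0.0732] lat [-0.6424 -0.6062 -0.5832] ridge 0.179 -0.5784 holes lat [np.float64(-0.5374), np.float64(-0.5421), np.float64(-0.6216)] [np.float64(0.2359), np.float64(-0.0126), np.float64(-0.0108)]
74 roller s [-0.0282  0.0136  0.0626] lat [-0.6422 -0.6065 -0.5834] ridge 0.1688 -0.5814 holes lat [np.float64(-0.5414), np.float64(-0.5418), np.float64(-0.6213)] [np.float64(0.2265), np.float64(-0.022), np.float64(-0.0216)]
```

```bash
cat >> h.py <<'E'
GO=np.array([0.5871,-0.0622,0.045]); GR=Rn.from_euler('ZY',[74,-9],degrees=True)   # x uphill
def plan(x,y,z,R=None,base=None):
    o=get_obs() if base is None else base; R0=Rn.from_euler('xyz',o['tool_rot'],degrees=True); p=GO+GR.apply([x,y,z])
    Rt=GR*Rn.from_euler('x',180,degrees=True) if R is None else R
    s=R0.inv().apply(p-o['tool_pos'])/0.3; w=(R0.inv()*Rt).as_rotvec()/np.pi
    print('tgt',p.round(4),'rows',s.round(4),w.round(4))
def where():
    o=get_obs(); print('t',o['time_s'],'gut',(GR.inv().apply(o['tool_pos']-GO)*1000).round(1),'F',GR.inv().apply(o['force']).round(2),'rot',o['tool_rot'].round(2),'w',o['grip_width'])
E
python3 - <<'E'
from h import *
print(GR.apply([1,0,0]))
plan(-0.160,0,0.11); where()
E
```

```text
[0.2722438  0.94942697 0.15643447]
tgt [ 0.5388 -0.2306  0.1286] rows [ 1.3241 -0.7278  0.311 ] [ 0.0212  0.0466 -0.2763]
t 0.1 gut [-563.4  162.6  268. ] F [-0.36 -0.02 -0.02] rot [-1.799e+02  1.000e-02  2.417e+01] w 0.0868355275619624
```

servo_tool(series=[[[0.9,-0.5,0.1,0.02,0.045,-0.27,0.2],[0.9,-0.5,0.1,0.02,0.045,-0.27,0.2],[0.9,-0.5,0.1,0.02,0.045,-0.27,0.2],[0.9,-0.5,0.1,0.02,0.045,-0.27,0.2],[0.9,-0.5,0.1,0.02,0.045,-0.27,0.2],[0.9,-0.5,0.1,0.02,0.045,-0.27,0.2],[0.9,-0.5,0.1,0.02,0.045,-0.27,0.2],[0.9,-0.5,0.1,0.02,0.045,-0.27,0.2],[0.9,-0.5,0.1,0.02,0.045,-0.27,0.2],[0.9,-0.5,0.1,0.02,0.045,-0.27,0.2],[0.9,-0.5,0.1,0.02,0.045,-0.27,0.2],[0.9,-0.5,0.1,0.02,0.045,-0.27,0.2]]])

```text
time_s: 1.1
tool_pos: [0.4497, -0.3475, 0.1924]
tool_rot: [180.0, -8.5, 72.7]
force: [0.1, -0.4, 0.1]
grip_width: 0.0198
grasp_force: 0.0
```

Run:
```python
from h import *
where(); plan(-0.160,0,0.10)
```

```text
t 1.1 gut [-285.2   53.4  194.4] F [-0.3  -0.17  0.17] rot [179.97  -8.54  72.69] w 0.019812045095855605
tgt [ 0.5392 -0.2291  0.1187] rows [0.4237 0.1672 0.3121] [ 0.0013  0.0025 -0.0072]
```

servo_tool(series=[[[0.1,0.04,0.075,0.001,0.002,-0.007,0.2],[0.2,0.08,0.15,0.001,0.002,-0.007,0.2],[0.3,0.12,0.225,0.001,0.002,-0.007,0.2],[0.424,0.167,0.312,0.001,0.002,-0.007,0.2],[0.424,0.167,0.312,0.001,0.002,-0.007,0.2],[0.424,0.167,0.312,0.001,0.002,-0.007,0.2]]])

```text
time_s: 1.6
tool_pos: [0.5404, -0.224, 0.1176]
tool_rot: [-179.9, -9.1, 74.3]
force: [0.3, 0.1, 0.1]
grip_width: 0.0174
grasp_force: 0.0
```

Run:
```python
from h import *
where(); c=snap('wrist','w1'); print(c['mount'].round(3).tolist(), c['fx'])
o=get_obs(); np.savez('pics/w1pose',p=o['tool_pos'],r=o['tool_rot'])
snap('scene','s1'); im=cv2.imread('pics/s1.png')[150:320,170:430]; cv2.imwrite('pics/s1c.png',cv2.resize(im,None,fx=3,fy=3,interpolation=cv2.INTER_CUBIC))
plan(-0.140,0,0.08)
```

```text
t 1.6 gut [-155.     0.3   98.1] F [ 0.21 -0.29  0.05] rot [-179.93   -9.07   74.35] w 0.017372055939692946
[[-0.001, -0.96, -0.279, 0.078], [1.0, -0.001, -0.001, -0.001], [0.001, -0.279, 0.96, -0.162], [0.0, 0.0, 0.0, 1.0]] 429.7385810193484
tgt [ 0.5455 -0.2071  0.1021] rows [ 0.0658 -0.0006  0.0675] [0.0003 0.0006 0.0001]
```

View pics/w1.png

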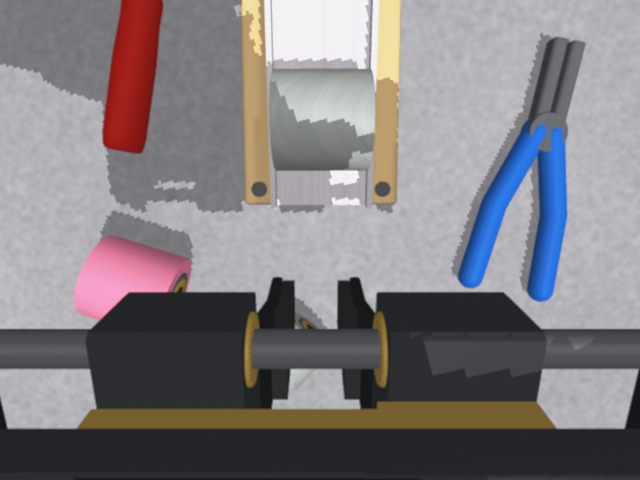

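View pics/s1c.png

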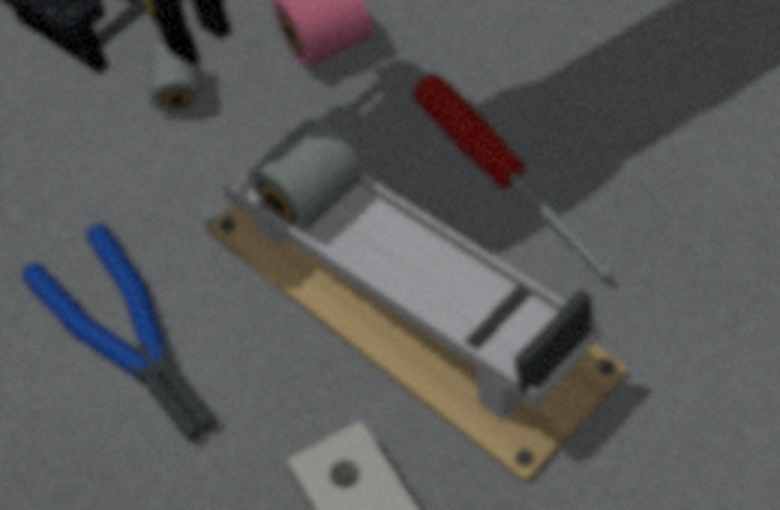

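The wrist view shows the roller at (322,118) across the gutter, in line with the fingers (283/350,285) and aligned in yaw. The scene crop shows the roller at (305,180) and the fingers well behind it. I'll check the gutter frame against the wrist depth.

Run:
```python
from h import *
c=np.load('pics/w1.npz'); q=np.load('pics/w1pose.npz'); v,u=np.mgrid[:480,:640]; d=c['depth']
P=np.stack([(u-c['cx'])/c['fx']*d,(v-c['cy'])/c['fy']*d,d],-1).reshape(-1,3)
T=P@c['mount'][:3,:3].T+c['mount'][:3,3]
W=Rn.from_euler('xyz',q['r'],degrees=True).apply(T)+q['p']; g=(GR.inv().apply(W-GO)*1000).reshape(480,640,3)
for uv in [(322,80),(322,100),(322,118),(322,140),(322,160),(275,118),(368,118),(322,30),(322,50),(290,185),(320,203),(259,189),(382,189)]: print(uv,g[uv[1],uv[0]].round(1))
R=g[70:165,280:365].reshape(-1,3); R=R[(R[:,2]>30)]
A=np.c_[2*R[:,0],2*R[:,2],np.ones(len(R))]; s=np.linalg.lstsq(A,(R[:,[0,2]]**2).sum(1),rcond=None)[0]; print('cyl',s[:2],np.sqrt(s[2]+s[0]**2+s[1]**2))
```

```text
(322, 80) [-67.   -1.7  42.4]
(322, 100) [-76.3  -1.6  51.1]
(322, 118) [-84.4  -1.6  52.5]
(322, 140) [-94.6  -1.7  51.7]
(322, 160) [-104.8   -1.9   45.3]
(275, 118) [-84.5  20.5  52.4]
(368, 118) [-84.3 -23.2  53.5]
(322, 30) [-38.5  -2.    1.8]
(322, 50) [-48.7  -2.1   1.8]
(290, 185) [-125.2   17.     1.2]
(320, 203) [-136.2   -1.4    1.9]
(259, 189) [-130.3   38.   -13.3]
(382, 189) [-130.1  -41.6  -13.1]
cyl [-73.61568912 143.09593249] 95.69471252189427
```

The frame agrees within 2 mm: y offset −1.6, floor +1.6. Descending behind the roller.

servo_tool(series=[[[0.01,0.006,0.07,0,0,0,0.2],[0.02,0.006,0.14,0,0,0,0.2],[0.03,0.006,0.2,0,0,0,0.2],[0.03,0.006,0.24,0,0,0,0.2],[0.03,0.006,0.273,0,0,0,0.2],[0.03,0.006,0.273,0,0,0,0.2],[0.03,0.006,0.273,0,0,0,0.2]]])

```text
time_s: 2.28
tool_pos: [0.5477, -0.208, 0.0398]
tool_rot: [179.9, -8.9, 74.0]
force: [-0.4, 0.3, 0.2]
grip_width: 0.0173
grasp_force: 0.0
```

Run:
```python
from h import *
where(); plan(-.11,-.0015,.016)
```

```text
t 2.2833 gut [-150.    -2.3   18.5] F [0.14 0.5  0.15] rot [179.92  -8.93  74.04] w 0.017334554682326482
tgt [ 0.5579 -0.1695  0.0436] rows [ 0.1332 -0.0025  0.0081] [0.0004 0.0004 0.0002]
```

servo_tool(series=[[[0.015,-0.001,0.006,0,0,0,0.2],[0.03,-0.002,0.008,0,0,0,0.2],[0.045,-0.002,0.008,0,0,0,0.2],[0.06,-0.002,0.008,0,0,0,0.2],[0.07,-0.002,0.008,0,0,0,0.2],[0.08,-0.002,0.008,0,0,0,0.2],[0.09,-0.002,0.008,0,0,0,0.2],[0.1,-0.002,0.008,0,0,0,0.2],[0.11,-0.002,0.008,0,0,0,0.2],[0.12,-0.002,0.008,0,0,0,0.2],[0.13,-0.002,0.008,0,0,0,0.2],[0.14,-0.002,0.008,0,0,0,0.2]]])

```text
time_s: 3.28
tool_pos: [0.5588, -0.166, 0.0438]
tool_rot: [179.9, -8.9, 74.1]
force: [-0.1, -0.7, -0.3]
grip_width: 0.0176
grasp_force: 0.3
```

```bash
cat >> h.py <<'E'
def roller():
    o=get_obs(); c=eyes.read_camera('wrist'); v,u=np.mgrid[:480,:640]; d=c['depth']; M=np.array(c['mount'])
    P=np.stack([(u-c['cx'])/c['fx']*d,(v-c['cy'])/c['fy']*d,d],-1)[d>0]
    W=Rn.from_euler('xyz',o['tool_rot'],degrees=True).apply(P@M[:3,:3].T+M[:3,3])+o['tool_pos']; g=GR.inv().apply(W-GO)*1000
    t=GR.inv().apply(o['tool_pos']-GO)*1000
    g=g[(abs(g[:,1]+1.6)<20)&(g[:,2]>30)&(g[:,2]<58)&(g[:,0]>t[0]+15)&(g[:,0]<105)]
    print('top of roller near',g[g[:,2]>g[:,2].max()-2.5].mean(0).round(1),'xmin/max',g[:,0].min().round(1),g[:,0].max().round(1))
E
python3 - <<'E'
from h import *
where(); roller()
E
```

```text
t 3.2833 gut [-106.5   -1.4   15.6] F [-0.77 -0.13 -0.14] rot [179.93  -8.95  74.13] w 0.01758037103820136
top of roller near [-67.6  -1.6  51.8] xmin/max -91.4 -42.3
```

servo_tool(series=[[[0.01,0,0,0,0,0,0.2],[0.02,0,0,0,0,0,0.2],[0.03,0,0,0,0,0,0.2],[0.04,0,0,0,0,0,0.2],[0.05,0,0,0,0,0,0.2],[0.06,0,0,0,0,0,0.2],[0.07,0,0,0,0,0,0.2],[0.08,0,0,0,0,0,0.2],[0.09,0,0,0,0,0,0.2],[0.1,0,0,0,0,0,0.2],[0.11,0,0,0,0,0,0.2],[0.12,0,0,0,0,0,0.2]]])

```text
time_s: 4.33
tool_pos: [0.5686, -0.1317, 0.0494]
tool_rot: [179.9, -9.0, 74.1]
force: [-0.5, -0.8, 0.2]
grip_width: 0.0173
grasp_force: 0.3
```

Run:
```python
from h import *
where(); roller()
```

```text
t 4.3333 gut [-70.3  -1.3  15.6] F [-0.86  0.29  0.32] rot [179.93  -8.96  74.14] w 0.017305988437353946
top of roller near [-31.5  -1.4  51.7] xmin/max -55.3 -6.4
```

servo_tool(series=[[[0.01,0,0,0,0,0,0.2],[0.02,0,0,0,0,0,0.2],[0.03,0,0,0,0,0,0.2],[0.04,0,0,0,0,0,0.2],[0.05,0,0,0,0,0,0.2],[0.06,0,0,0,0,0,0.2],[0.07,0,0,0,0,0,0.2],[0.08,0,0,0,0,0,0.2],[0.09,0,0,0,0,0,0.2],[0.1,0,0,0,0,0,0.2],[0.11,0,0,0,0,0,0.2],[0.12,0,0,0,0,0,0.2]]])

```text
time_s: 5.38
tool_pos: [0.5783, -0.0975, 0.055]
tool_rot: [179.9, -9.0, 74.1]
force: [0.3, -1.0, 0.2]
grip_width: 0.0173
grasp_force: 0.3
```

servo_tool(series=[[[0.01,0,0,0,0,0,0.2],[0.02,0,0,0,0,0,0.2],[0.03,0,0,0,0,0,0.2],[0.04,0,0,0,0,0,0.2],[0.05,0,0,0,0,0,0.2],[0.06,0,0,0,0,0,0.2],[0.07,0,0,0,0,0,0.2],[0.08,0,0,0,0,0,0.2],[0.09,0,0,0,0,0,0.2],[0.1,0,0,0,0,0,0.2],[0.11,0,0,0,0,0,0.2],[0.12,0,0,0,0,0,0.2]]])

```text
time_s: 6.38
tool_pos: [0.588, -0.0633, 0.0606]
tool_rot: [179.9, -9.0, 74.1]
force: [-0.5, -0.1, -0.2]
grip_width: 0.0175
grasp_force: 0.3
```

Run:
```python
from h import *
where(); roller()
```

```text
t 6.3833 gut [ 1.7 -1.2 15.5] F [-0.24  0.46 -0.12] rot [179.93  -8.95  74.14] w 0.017459570931961297
top of roller near [40.3 -1.6 51.9] xmin/max 16.9 65.8
```

servo_tool(series=[[[0.007,0,0,0,0,0,0.2],[0.014,0,0,0,0,0,0.2],[0.021,0,0,0,0,0,0.2],[0.028,0,0,0,0,0,0.2],[0.035,0,0,0,0,0,0.2],[0.042,0,0,0,0,0,0.2],[0.049,0,0,0,0,0,0.2],[0.056,0,0,0,0,0,0.2],[0.062,0,0,0,0,0,0.2],[0.068,0,0,0,0,0,0.2],[0.074,0,0,0,0,0,0.2],[0.08,0,0,0,0,0,0.2]]])

```text
time_s: 7.43
tool_pos: [0.5945, -0.041, 0.0643]
tool_rot: [179.9, -8.9, 74.1]
force: [0.5, -1.7, 0.9]
grip_width: 0.0176
grasp_force: 1.0
```

Run:
```python
from h import *
where(); roller()
```

```text
t 7.4333 gut [25.2 -1.3 15.6] F [-1.32 -0.9   1.11] rot [179.92  -8.95  74.1 ] w 0.01755672334133358
top of roller near [63.8 -1.3 54.9] xmin/max 40.2 89.5
```

The roller is climbing the ridge with gentle force. I'll push it over slowly.

servo_tool(series=[[[0.005,0,0,0,0,0,0.2],[0.01,0,0,0,0,0,0.2],[0.015,0,0,0,0,0,0.2],[0.02,0,0,0,0,0,0.2],[0.025,0,0,0,0,0,0.2],[0.03,0,0,0,0,0,0.2],[0.035,0,0,0,0,0,0.2],[0.04,0,0,0,0,0,0.2],[0.045,0,0,0,0,0,0.2],[0.05,0,0,0,0,0,0.2],[0.055,0,0,0,0,0,0.2],[0.06,0,0,0,0,0,0.2]]])

```text
time_s: 8.48
tool_pos: [0.5993, -0.0234, 0.0671]
tool_rot: [179.9, -9.0, 74.1]
force: [-0.3, -0.1, -0.8]
grip_width: 0.017
grasp_force: 0.0
```

Run:
```python
from h import *
where(); roller()
```

```text
t 8.4833 gut [43.6 -1.  15.5] F [-0.32  0.26 -0.78] rot [179.93  -8.96  74.14] w 0.01696656403980998
top of roller near [86.7 -0.9 52.4] xmin/max 63.3 105.0
```

The roller is seated (x ≈ 85–86, top at floor height again). I'll back off downhill, then lift.

servo_tool(series=[[[-0.02,0,0,0,0,0,0.2],[-0.06,0,0,0,0,0,0.2],[-0.1,0,0,0,0,0,0.2],[-0.13,0,-0.02,0,0,0,0.2],[-0.15,0,-0.1,0,0,0,0.2],[-0.15,0,-0.2,0,0,0,0.2],[-0.15,0,-0.3,0,0,0,0.2],[-0.15,0,-0.4,0,0,0,0.2],[-0.15,0,-0.45,0,0,0,0.2],[-0.15,0,-0.45,0,0,0,0.2],[-0.15,0,-0.45,0,0,0,0.2],[-0.15,0,-0.45,0,0,0,0.2]]])

```text
time_s: 9.53
tool_pos: [0.5802, -0.0872, 0.1922]
tool_rot: [-180.0, -8.9, 74.1]
force: [0.2, -0.4, -0.8]
grip_width: 0.0173
grasp_force: 0.0
```

Run:
```python
from h import *
where(); roller(); snap('wrist','w2')
```

```text
t 9.5333 gut [ -2.6  -0.3 149.5] F [-0.43 -0.26 -0.74] rot [-179.96   -8.94   74.07] w 0.017275052356492734
top of roller near [85.8 -1.1 52. ] xmin/max 60.0 105.0
```

View pics/w2.png

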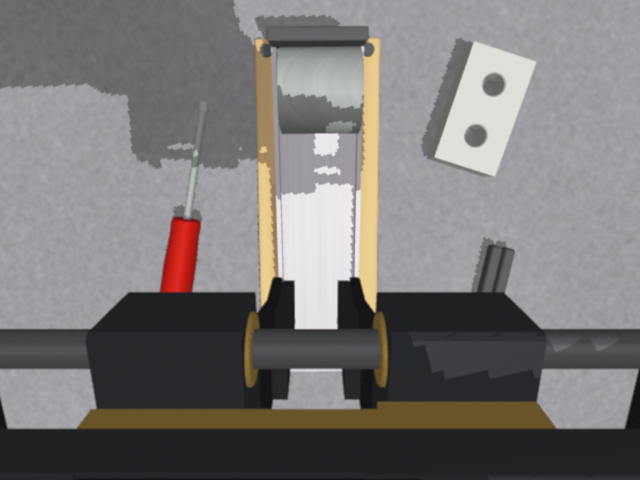

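The roller (320,90) sits at the stop (318,36), past the ridge. The block and screwdriver are undisturbed and the hand is clear. Handing in.

```bash
python3 -c "
from h import *
roller(); print(env.sign_off())"
```

```text
top of roller near [85.7 -1.4 52.1] xmin/max 60.0 105.0
the job is handed in; nothing more can be done
None
```

I pushed the roller over the ridge and it is seated against the top stop, measured about 1 mm from the seat point; the hand is clear, nothing else was touched, and the job is handed in (no verdict was returned).

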